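# Take the fence stop out of the T-slot plate and stand it in the parts tray

### The job

The fixture plate on the table holds two fittings in its T-slots: a tall fence stop and a low clamp dog. Slide the tall stop along its slot and out at the slot's open end, lift it clear, and stand it upright on its foot in the shallow tray. Leave the low clamp dog where it is.

Things in the scene. Friction and masses are not known exactly. Their poses are not given: they have to be found in the camera images.
- plate: Fixed grey metal plate with two T-slots, 180 (x) x 122 (y) x 20 mm, on the table (table top z = 0.004). Origin: centre of underside, z up. Slots run along x at y = +38 and -38 mm (either may hold the stop), open at the -x end (x = -90 mm, toward the robot), shut at +x by a dark bar 12 mm thick, 28 high. Slot: neck 14 wide, 5 deep; below it a chamber 30 wide, 10 high, floor 5 mm above the underside.
- stop: Tall fence stop, 0.1-0.2 kg: metal block 30 (x, along slot) x 28 (y) x 40 mm high, dark screw head 5 mm high on top; below it a stem 10 wide and a dark T-foot 34 x 24 x 6 mm. Origin: centre of foot's underside, z up; block 13 to 53 mm above it. In the slot the block rests on the plate, origin 7 mm above plate origin, 2 mm play; slides freely, lifts out only when origin is at plate x < -107 mm.
- dog: Low clamp dog in the other slot, to be left alone: metal block 46 (along the slot) x 28 x 14 mm with a dark round nut 20 mm wide and 8 mm high and a thin stud on top, same foot as the stop. Its top is 46 mm above the plate's underside, the stop's 65 mm. Origin: centre of the foot's underside, z up.
- tray: Shallow open grey plastic tray, empty, fixed on the table beside the plate on its -y side: 120 (x) x 100 (y) x 22 mm high, walls and floor 4 mm thick. Origin: centre of the underside, z up. (Away from the work, left of the plate at y > -0.05, stand black crates 0.41 m high: a hand coming from the left must pass above z = 0.5.)

How it is judged:
On the way:
1. the stop comes out of the slot through the open end, still at the height it has in the slot (x of stop in the frame of plate between -0.15 and -0.092 m and z of stop in the frame of plate below 0.013 m and (y of stop in the frame of plate between 0.026 and 0.05 m or y of stop in the frame of plate between -0.05 and -0.026 m)), for 0.04 s.
At the end, for the whole second after the job is handed in: The tall stop stands upright (within 10 degrees) on its foot on the tray's floor (origin less than 9 mm above the tray's underside, within the walls: 50 mm in x and 40 mm in y of the tray's centre), released and at rest; the clamp dog is within 20 mm of where it was (x of stop in the frame of tray between -0.05 and 0.05 m and y of stop in the frame of tray between -0.04 and 0.04 m and z of stop in the frame of tray below 0.009 m and angle between stop's own z axis and vertical below 0.17 rad and linear speed of stop below 0.02 m/s and distance of dog from where it was at the start of the episode below 0.02 m); the robot touches nothing.
It fails at once if the clamp dog is pushed along its slot (20 mm or more) (distance of dog from where it was at the start of the episode above 0.02 m).
It also fails if it takes over 48 s, if anything falls off the work surface, if the arm or the gripper's body presses on something with over 40 N, if the wrist force passes 120 N, or if a joint passes its speed limit or range.

### The arm

A 6-joint arm with a two-finger parallel gripper is mounted at the origin on a cart in front of the work surface, level with it; the furniture and walls round the work are solid. World frame = base frame: x ahead of the robot, y to its left, z up, the work surface at z = 0. Lengths are in m, angles in rad, forces in N, time in s.
With the tool pointing down it reaches from about 0.275 to 1 m from the base axis. Payload 8.4 kg.
Tool frame: the origin (TCP) lies at the very end of the fingers, on their centre line; the grasp point (between the pads) lies 19 mm behind it; z points along the fingers, y is the direction in which the jaws open and shut (so a half turn about z gives the same grasp; the last joint's range is limited). The gripper opens to 85 mm and grips with 20 to 120 N. Pads are 22 mm wide; open, the fingers measure 114 mm over their backs; the gripper's body (76 mm by 85 mm) begins 54 mm behind the grasp point. The pads swing forward as they close: fully open they stand 13 mm farther back than shut.
Start: joints at [-1.234, 0.353, 1.633, -0, 1.155, -0.002], TCP at [0.208, -0.589, 0.231] pointing down, gripper open.
Joint ranges: [-2.63, 2.63], [-0.92, 2.1], [0.06, 2.66], [-1.3, 4.44], [0, 2.69], [-3.02, 3.02]. Speed limits (rad/s): [2.22, 2.22, 2.79, 3.14, 3.14, 3.14].

### API

Orientations are given as [roll, pitch, yaw] about the fixed x, y, z axes, in that order (R = Rz(yaw) Ry(pitch) Rx(roll)).
In Python, from workcell import env gives the robot as it stands. The module is installed in compiled form; this text tells all that it offers.
- The arm moves only by the shell command python3 -m pendant 'ROWS' [FORCE]. ROWS is JSON, one flat list of numbers, 5 for each row, row after row: the closure, from -1 (fully open) to 1 (shut), so that 0 is half open, then the shift along the world's x, y, z in mm, then the turn about the world's z in rad. In form: [hand, tx, ty, tz, twist, hand, tx, ty, tz, twist, ...]. A call has 1 to 8 rows; each row shifts and turns the commanded pose from where the row before left it; what a row does not reach is not made up. A row lasts 1/12 s, in which the tool goes at most 41.7 mm and 7.16 degrees, less where a joint would pass 70% of its speed; a pose out of reach is approached as far as the arm can. A call is refused whole if a number of a shift passes 41.7 or a number of a turn 0.125, either way. A call with a gripper value outside its range is refused whole. The fingers move at their own pace and stop on an object; FORCE is the grip in N (left out, the last holds). Time passes only in rows, so rows that do not move let the fingers close. It gives the time, the measured TCP pose, the force and the opening at its end, in the units of the state.
- env.read_state(): the state, without advancing time (a new reading comes with each control period).
- env.grab_frame(name): name is "scene" or "top"; returns the picture (400x640x3 uint8, red, green, blue); there is no depth.
- env.get_calibration(name): a dict with "fx", "fy", "cx", "cy" (pixels), "D" ([k1, k2, p1, p2, k3] as OpenCV has them; the pictures are not rectified), "T" (4x4, takes a point from camera to world coordinates). Camera axes: x right, y up, looking along -z (the intrinsics and any distortion apply to the point x, -y, -z); pixel columns grow to the right and rows downward; lengths in m; the calibration is good to about 2 mm. A picture is of the moment at which its call begins. get_calibration takes no time and is no camera call.
- env.hand_in(): hands the job in, once; it reports no verdict.
The state is a dict: "clock": time; "joint_positions": joint angles; "joint_velocities": joint speeds; "effort": joint torques, N m; "ee_pos": TCP position; "ee_rot": TCP orientation; "force": force on the tool from outside, world axes, zero at the start; "ft_torque": the same for the moment, N m; "opening": opening from 0.0 (shut) to 1.0 (fully open).
Only numpy, scipy, OpenCV 4.12 (cv2) and the standard library are available. Lean on these libraries where they do the work, as an engineer would, in place of code of your own. Each camera call takes 0.05 s, during which the arm holds its last target. There are 200 camera calls.

## Working session

There is one attempt and no reset: what is moved stays moved. The work goes in short steps, Python scripts to look and compute and a shell command to move; the robot and the scene stay as the last step left them, time stands still between calls to the robot, and variables do not carry over. Pictures are saved under pics/ and viewed, about 8 in all and at most 12, crops included, and the job is handed in when it is done.

```bash
mkdir -p pics; python3 - <<'E'
from workcell import env
import cv2
s=env.read_state();print({k:(v if k in('clock','ee_pos','ee_rot','force','opening') else 0) for k,v in s.items()})
for n in("scene","top"):
    f=env.grab_frame(n);cv2.imwrite(f"pics/{n}0.png",f[:,:,::-1]);c=env.get_calibration(n);print(n,c)
E
```

```text
{'clock': 0.0, 'joint_positions': 0, 'joint_velocities': 0, 'effort': 0, 'ee_pos': array([ 0.20758466, -0.58901895,  0.23056608]), 'ee_rot': array([-3.14020216e+00, -2.22273644e-05,  3.38767901e-01]), 'force': array([ 1.09779384, -0.16582882,  0.03879341]), 'ft_torque': 0, 'opening': 1.0012755690590835}
scene {'fx': 412.58285265010966, 'fy': 412.58285265010966, 'cx': 321.48414467680016, 'cy': 200.74188650508611, 'D': array([-0.10759934,  0.        ,  0.        ,  0.        ,  0.        ]), 'T': array([[ 0.45039571,  0.4370812 , -0.77852664, -0.1498267 ],
       [-0.89282571,  0.22287102, -0.39139591, -0.65118324],
       [ 0.00243923,  0.87137164,  0.49061748,  0.4568165 ],
       [ 0.        ,  0.        ,  0.        ,  1.        ]])}
top {'fx': 503.873289857355, 'fy': 503.873289857355, 'cx': 317.22835736201694, 'cy': 192.67655250171896, 'D': array([-0.01238735,  0.        ,  0.        ,  0.        ,  0.        ]), 'T': array([[-0.02644234,  0.9912037 , -0.12967659,  0.43148668],
       [-0.99962312, -0.02526088,  0.01074743, -0.30125533],
       [ 0.00737715,  0.12991191,  0.9914981 ,  0.89582634],
       [ 0.        ,  0.        ,  0.        ,  1.        ]])}
```

View pics/scene0.png

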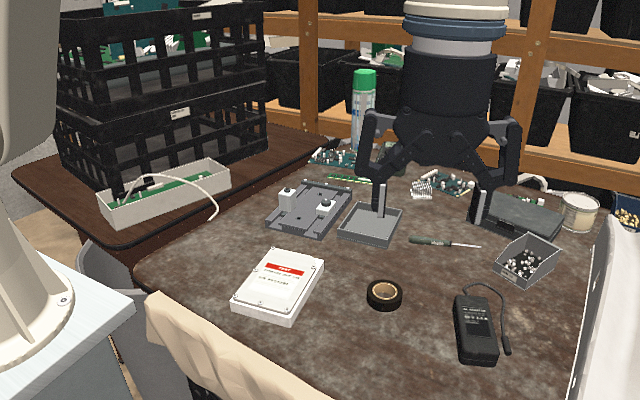

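View pics/top0.png

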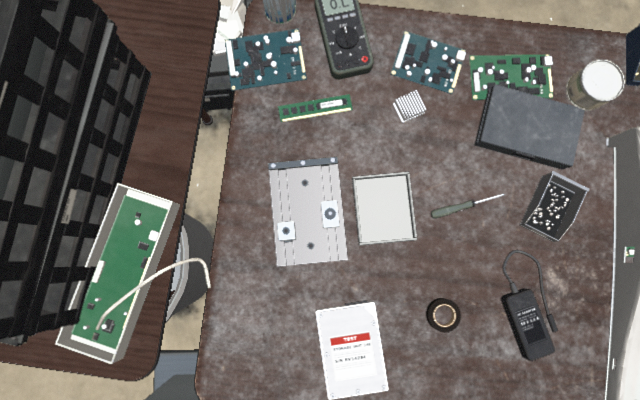

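The stop is the fitting on the left, at top px (286,231). The dog, with its round nut, is on the right at (330,213). The tray is at about (385,208). Next I'll measure these by colour masks and an enlarged crop.

```bash
cat > h.py <<'E'
from workcell import env
import cv2,numpy as np
def ray(n,px):
    c=env.get_calibration(n);K=np.array([[c['fx'],0,c['cx']],[0,c['fy'],c['cy']],[0,0,1]])
    u=cv2.undistortPoints(np.array(px,float).reshape(-1,1,2),K,c['D'])[:,0]
    d=np.c_[u[:,0],-u[:,1],-np.ones(len(u))]@c['T'][:3,:3].T
    return c['T'][:3,3],d
def plane(n,px,z):
    o,d=ray(n,px);return o+d*((z-o[2])/d[:,2])[:,None]
def project(n,P):
    c=env.get_calibration(n);K=np.array([[c['fx'],0,c['cx']],[0,c['fy'],c['cy']],[0,0,1]])
    q=(np.array(P,float).reshape(-1,3)-c['T'][:3,3])@c['T'][:3,:3];q=q*[1,-1,-1]
    return cv2.projectPoints(q,np.zeros(3),np.zeros(3),K,c['D'])[0][:,0]
def cross(pa,pb):
    oa,a=ray('top',[pa]);ob,b=ray('scene',[pb]);a,b=a[0],b[0]
    t=np.linalg.lstsq(np.c_[a,-b],ob-oa,rcond=None)[0];A,B=oa+a*t[0],ob+b*t[1];return (A+B)/2,np.linalg.norm(A-B)
E
python3 - <<'E'
import cv2,numpy as np
t=cv2.imread('pics/top0.png');s=cv2.imread('pics/scene0.png')
a=cv2.resize(t[150:275,260:425],None,fx=4.8,fy=4.8,interpolation=cv2.INTER_CUBIC)
cv2.imwrite('pics/topcrop.png',a)
b=cv2.resize(s[170:250,255:415],None,fx=5,fy=5,interpolation=cv2.INTER_CUBIC)
cv2.imwrite('pics/scenecrop.png',b)
E
```

```text
(no output)
```

View pics/topcrop.png

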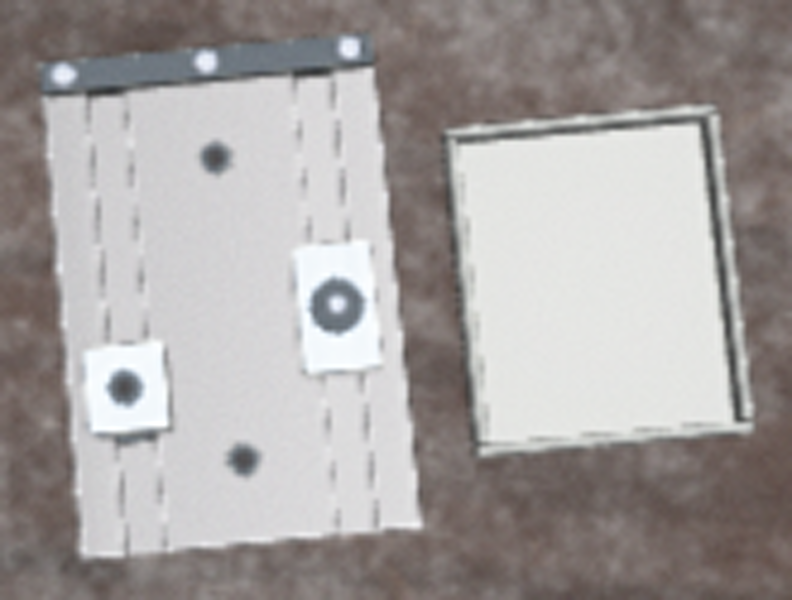

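View pics/scenecrop.png

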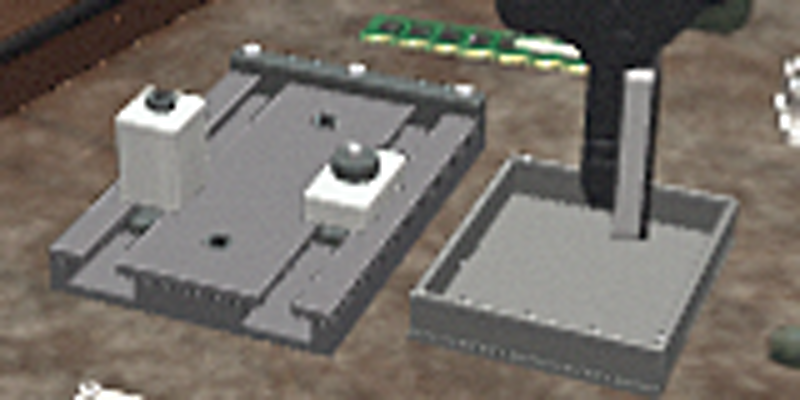

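The scene crop confirms it: the tall block is in the left (+y) slot and the low dog in the right. Crop pixels: stop screw (125,387), plate front corners (82,556) and (422,527), tray rim corners (445,132), (716,105), (752,430) and (480,455).

```bash
python3 - <<'E'
from h import *
np.set_printoptions(precision=4,suppress=True)
C=lambda L:(np.array(L,float)+.5)/4.8-.5+[260,150]
t=cv2.imread('pics/top0.png')
m=(t[150:275,260:425].min(2)>238).astype(np.uint8)
cs=[c for c in cv2.findContours(m,cv2.RETR_EXTERNAL,cv2.CHAIN_APPROX_NONE)[0] if cv2.contourArea(c)>80]
for c in cs: print('white',cv2.minAreaRect(c+[[260,150]]))
pl=plane('top',C([(82,556),(422,527)]),.024);print('plate front',pl[:,:2],'w',np.linalg.norm(pl[0]-pl[1]))
e=plane('top',C([(47,95),(82,556),(374,66),(422,527)]),.024)
for a,b in((0,1),(2,3)):
    d=e[a]-e[b];print('edge yaw',np.arctan2(d[1],d[0]),'len',np.linalg.norm(d))
d=pl[0]-pl[1];print('front yaw',np.arctan2(-d[0],d[1]))
b=plane('top',C([(83,350),(163,341),(170,430),(92,436)]),.064);print('stop top',b[:,:2].mean(0),'sides',np.linalg.norm(b-np.roll(b,1,0),axis=1))
p=C([(125,385)]);print('screw plane',plane('top',p,.069))
S=(np.array([160.,90.])+.5)/5-.5+[255,170];print('screw cross',cross(p[0],S))
print('dog',plane('top',C([(338,305)]),.046))
r=plane('top',C([(445,132),(716,105),(752,430),(480,455)]),.026);print('tray',r[:,:2].mean(0),'sides',np.linalg.norm(r-np.roll(r,1,0),axis=1))
E
```

```text
white ((285.8597717285156, 230.23780822753906), (17.227319717407227, 16.012571334838867), 83.6598129272461)
white ((330.5999755859375, 220.19998168945312), (12.445079803466797, 15.556349754333496), 81.8698959350586)
white ((329.02996826171875, 206.20999145507812), (11.7379732131958, 15.556349754333496), 81.8698959350586)
plate front [[ 0.4217 -0.238 ]
 [ 0.4287 -0.3596]] w 0.12184981785501817
edge yaw 0.060348124599917355 len 0.16746583357942324
edge yaw 0.07056102980586731 len 0.16830249442134668
front yaw 0.057877820955192394
stop top [ 0.4784 -0.2573] sides [0.0297 0.0277 0.0306 0.0268]
screw plane [[ 0.4796 -0.2569  0.069 ]]
screw cross (array([ 0.4792, -0.2565,  0.0709]), np.float64(0.0010641466804060533))
dog [[ 0.5072 -0.3312  0.046 ]]
tray [ 0.5159 -0.4263] sides [0.1177 0.0997 0.1188 0.0983]
```

Measurements agree with the known sizes: plate 122 mm wide, yaw ≈0.063; stop block about 28×30 mm at (0.479,-0.257), triangulated height 0.071; tray centre (0.516,-0.426). Now I'll move above the stop.

```bash
python3 -m pendant '[-0.2,20,25,0,-0.0345,-0.2,20,25,0,-0.0345,-0.2,20,25,0,-0.0345,-0.2,20,25,0,-0.0345,-0.2,20,25,0,-0.0345,-0.2,20,25,0,-0.0345,-0.2,20,25,0,-0.0345,-0.2,20,25,0,-0.0345]' 40
python3 -m pendant '[-0.2,22,26,-15,0,-0.2,22,26,-15,0,-0.2,22,26,-15,0,-0.2,22,26,-15,0,-0.2,22,26,-15,0,-0.2,0,0,-15,0,-0.2,0,0,0,0,-0.2,0,0,0,0]'
```

```text
clock: 0.77
ee_pos: [0.3683, -0.388, 0.2311]
ee_rot: [-3.141, 0.0, 0.061]
force: [1.3, 0.0, -0.6]
opening: 0.595
clock: 1.43
ee_pos: [0.477, -0.259, 0.1406]
ee_rot: [-3.14, 0.002, 0.064]
force: [-0.6, 0.3, 0.7]
opening: 0.602
```

```bash
python3 -m pendant '[-0.2,2,2,-20,0,-0.2,0,0,-20,0,-0.2,0,0,-20,0,-0.2,0,0,-16,0,-0.2,0,0,-16,0,-0.2,0,0,-13,0,-0.2,0,0,0,0,-0.2,0,0,0,0]'
python3 - <<'E'
from h import *
s=env.grab_frame('scene')[:,:,::-1]
cv2.imwrite('pics/s1.png',cv2.resize(s[120:260,230:430],None,fx=4,fy=4,interpolation=cv2.INTER_CUBIC))
E
```

```text
clock: 2.1
ee_pos: [0.4793, -0.2584, 0.0368]
ee_rot: [-3.142, 0.0, 0.061]
force: [-0.1, 0.7, 0.1]
opening: 0.601
```

View pics/s1.png

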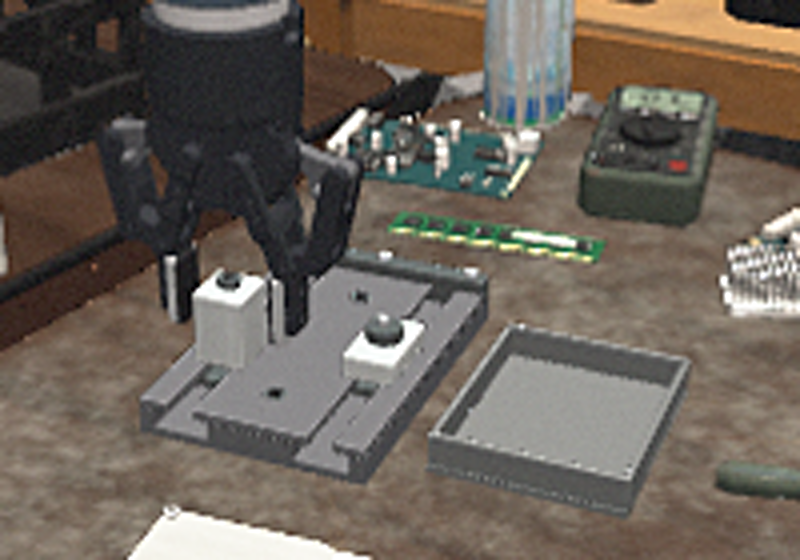

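The fingers straddle the block, at px (180,290) and (290,300), with the stop at (230,310) between them. Closing.

```bash
python3 -m pendant '[0.1,0,0,-3,0,0.3,0,0,0,0,1,0,0,0,0,1,0,0,0,0,1,0,0,0,0,1,0,0,0,0,1,0,0,0,0,1,0,0,0,0]' 40
```

```text
clock: 2.82
ee_pos: [0.4801, -0.2578, 0.0342]
ee_rot: [3.141, -0.001, 0.063]
force: [-1.6, -0.3, 6.7]
opening: 0.322
```

```bash
python3 -m pendant '[1,0,0,1,0,1,-6,-0.4,0,0,1,-6,-0.4,0,0,1,-6,-0.4,0,0,1,-6,-0.4,0,0,1,-6,-0.4,0,0,1,0,0,0,0,1,0,0,0,0]' 50
```

```text
clock: 3.48
ee_pos: [0.4491, -0.2595, 0.0343]
ee_rot: [-3.141, 0.0, 0.062]
force: [1.2, 1.5, -1.2]
opening: 0.322
```

Low force, so it slides freely. I've moved 31 of about 90 mm; continuing.

```bash
python3 -m pendant '[1,-8,-0.5,0,0,1,-8,-0.5,0,0,1,-8,-0.5,0,0,1,-8,-0.5,0,0,1,-8,-0.5,0,0,1,-8,-0.5,0,0,1,-8,-0.5,0,0,1,0,0,0,0]'
python3 -m pendant '[1,-4,-0.3,0,0,1,0,0,0,0,1,0,0,0,0]'
python3 - <<'E'
from h import *
s=env.grab_frame('scene')[:,:,::-1]
cv2.imwrite('pics/s2.png',cv2.resize(s[120:260,230:430],None,fx=4,fy=4,interpolation=cv2.INTER_CUBIC))
E
```

```text
clock: 4.15
ee_pos: [0.3915, -0.2625, 0.034]
ee_rot: [-3.14, 0.002, 0.062]
force: [-0.8, -0.7, -1.1]
opening: 0.321
clock: 4.4
ee_pos: [0.3899, -0.2634, 0.0343]
ee_rot: [3.141, -0.0, 0.063]
force: [-0.1, 0.6, -1.0]
opening: 0.315
```

View pics/s2.png

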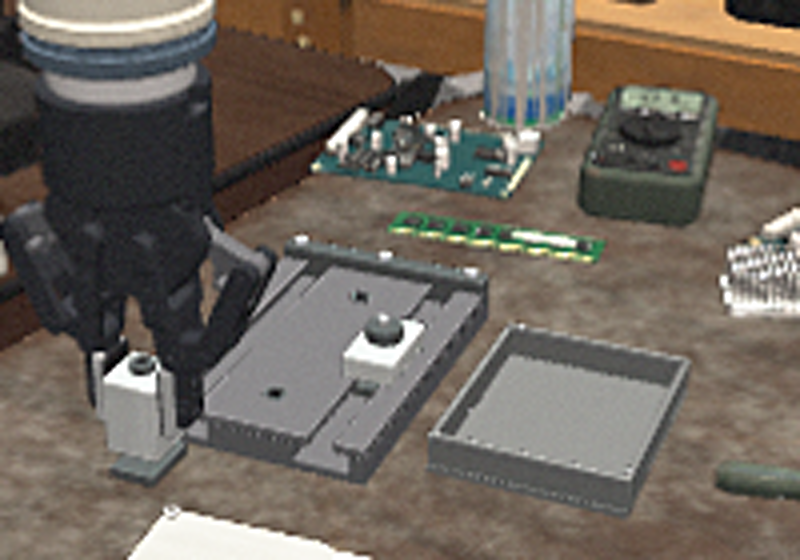

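The stop is fully outside the slot, upright at (140,400) with its foot visible, and the dog hasn't moved. I'll lift and carry it over.

```bash
python3 -m pendant '[1,0,0,8,0,1,0,0,14,0,1,0,0,16,0,1,0,0,16,0,1,0,0,16,0,1,0,0,14,0,1,0,0,6,0,1,0,0,0,0]'
python3 -m pendant '[1,10,-13,0,0,1,18,-23,0,0,1,20,-26,0,0,1,20,-26,0,0.01,1,20,-26,0,0.01,1,20,-26,0,0,1,12,-15,0,0,1,6,-8,0,0]'
python3 -m pendant '[1,0,0,0,0,1,0,0,0,0,1,0,0,-15,0,1,0,0,-15,0,1,0,0,-15,0,1,0,0,-10,0,1,0,0,0,0,1,0,0,0,0]'
python3 - <<'E'
from h import *
s=env.grab_frame('scene')[:,:,::-1]
cv2.imwrite('pics/s3.png',cv2.resize(s[120:260,230:430],None,fx=4,fy=4,interpolation=cv2.INTER_CUBIC))
E
```

```text
clock: 5.12
ee_pos: [0.3908, -0.2638, 0.1259]
ee_rot: [3.14, -0.002, 0.063]
force: [0.2, 0.1, -0.8]
opening: 0.323
clock: 5.78
ee_pos: [0.5169, -0.428, 0.1229]
ee_rot: [3.141, 0.0, 0.082]
force: [-0.1, 1.4, -1.6]
opening: 0.32
clock: 6.45
ee_pos: [0.515, -0.4253, 0.069]
ee_rot: [-3.14, 0.001, 0.083]
force: [-0.6, -0.9, -2.0]
opening: 0.32
```

View pics/s3.png

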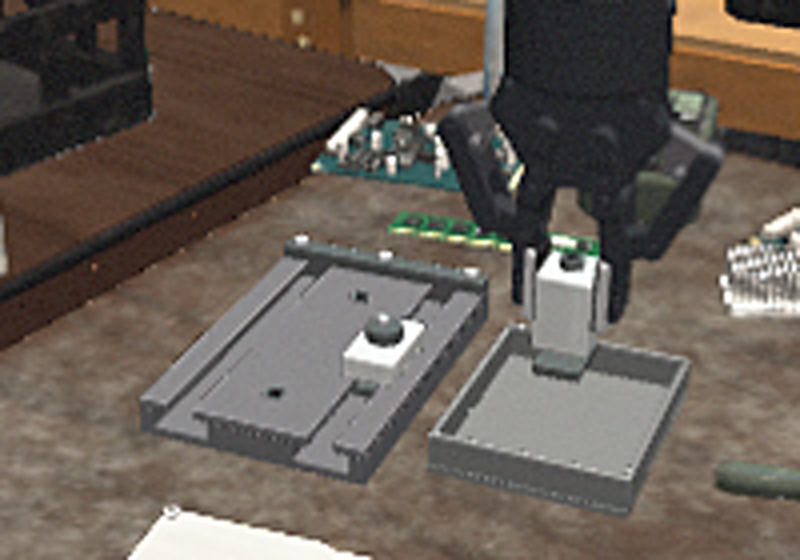

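The stop is upright over the tray's middle, at (565,300). Lowering.

```bash
python3 -m pendant '[1,0,0,-10,0,1,0,0,-10,0,1,0,0,-8,0,1,0,0,-5,0,1,0,0,-2,0,1,0,0,0,0,1,0,0,0,0]'
python3 -m pendant '[1,0,0,-1,0,1,0,0,-1,0,1,0,0,0,0,1,0,0,0,0]'
```

```text
clock: 7.08
ee_pos: [0.5157, -0.4263, 0.0341]
ee_rot: [-3.141, 0.0, 0.083]
force: [0.2, -0.1, -1.4]
opening: 0.317
clock: 7.42
ee_pos: [0.5158, -0.4263, 0.0325]
ee_rot: [3.141, -0.0, 0.083]
force: [-0.2, -0.2, -1.3]
opening: 0.324
```

```bash
python3 -m pendant '[1,0,0,-0.7,0,1,0,0,0,0,1,0,0,0,0]'
python3 -m pendant '[1,0,0,-0.7,0,1,0,0,0,0,1,0,0,0,0]'
```

```text
clock: 7.67
ee_pos: [0.5157, -0.4263, 0.0316]
ee_rot: [3.142, -0.0, 0.083]
force: [0.2, -0.9, -1.1]
opening: 0.319
clock: 7.92
ee_pos: [0.5158, -0.4263, 0.0312]
ee_rot: [3.142, -0.0, 0.083]
force: [-1.5, 1.4, 3.1]
opening: 0.315
```

```bash
python3 -m pendant '[1,0,0,-0.4,0,1,0,0,0,0,1,0,0,0,0]'
python3 -m pendant '[0.3,0,0,0,0,0.2,0,0,0,0,0.1,0,0,0,0,0,0,0,0,0,-0.1,0,0,0,0,-0.2,0,0,0,0,-0.2,0,0,0,0,-0.2,0,0,0,0]'
python3 -m pendant '[-0.2,0,0,5,0,-0.2,0,0,10,0,-0.2,0,0,20,0,-0.2,0,0,25,0,-0.2,0,0,30,0,-0.2,0,0,30,0,-0.2,0,0,20,0,-0.2,0,0,0,0]'
python3 -m pendant '[-0.2,-25,-25,0,0,-0.2,-25,-25,0,0,-0.2,-25,-25,0,0,-0.2,-25,-25,0,0,-0.2,-25,-25,0,0,-0.2,-25,-25,0,0,-0.2,0,0,0,0,-0.2,0,0,0,0]'
python3 - <<'E'
from h import *
np.set_printoptions(precision=4,suppress=True)
s=env.grab_frame('scene')[:,:,::-1];t=env.grab_frame('top')[:,:,::-1]
cv2.imwrite('pics/s4.png',np.hstack([cv2.resize(f,(500,350),interpolation=cv2.INTER_CUBIC) for f in(s[130:256,250:430],t[150:276,255:435])])[:, :1000])
im=cv2.imread('pics/s4.png');cv2.imwrite('pics/s4.png',cv2.resize(im,(800,280)))
E
```

```text
clock: 8.17
ee_pos: [0.5158, -0.4263, 0.0312]
ee_rot: [3.141, -0.0, 0.083]
force: [-2.9, 1.6, 8.0]
opening: 0.321
clock: 8.83
ee_pos: [0.5157, -0.4263, 0.0304]
ee_rot: [-3.142, 0.0, 0.083]
force: [-0.5, -0.1, -0.7]
opening: 0.597
clock: 9.5
ee_pos: [0.518, -0.4282, 0.177]
ee_rot: [3.135, -0.006, 0.083]
force: [0.4, -0.1, 0.0]
opening: 0.6
clock: 10.17
ee_pos: [0.3641, -0.5773, 0.1705]
ee_rot: [-3.141, 0.0, 0.08]
force: [0.2, 0.5, 0.3]
opening: 0.601
```

View pics/s4.png

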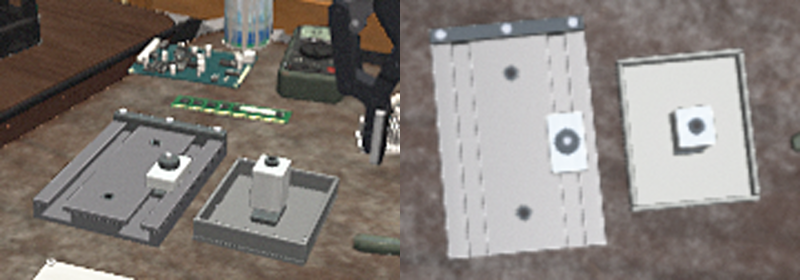

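The stop is upright on its foot in mid-tray, screw at (697,125) in the top half of the picture. The dog is still in place at (567,140) and the gripper is clear. One numeric check, then I'll hand in.

```bash
python3 - <<'E'
from h import *
np.set_printoptions(precision=4,suppress=True)
T=lambda x,y:[255+(x-400)*.45,150+y*.45]
S=lambda x,y:[250+x*.45,130+y*.45]
print('stop screw (exp z .066)',cross(T(697,125),S(272,160)))
print('dog',plane('top',[T(567,140)],.046))
env.hand_in();print(env.read_state()['clock'])
E
```

```text
stop screw (exp z .066) (array([ 0.5144, -0.428 ,  0.0638]), np.float64(0.0007323718993168683))
dog [[ 0.5074 -0.3314  0.046 ]]
the job is handed in; nothing more can be done
the job is handed in; nothing more can be done
```

The tall stop is out of its slot and standing upright in the tray, and I handed the job in at about 10 s of the 48 s allowed. The hand-in reports no verdict, so this rests on my own checks.

**What I did:** I gripped the stop across the slot and pulled it about 90 mm straight out of the open end at slot height. I then lifted it about 90 mm, carried it to the tray, lowered it until the force reading showed contact, released it and backed away.

**Last checks:**
- **Stop:** its screw top measured (0.514, -0.428, 0.064). That is within about 2 mm of the tray centre and 2 mm of the expected height, and it looked upright in both pictures.
- **Clamp dog:** it was within 0.3 mm of where it started.
- **Gripper:** it was well clear of everything, with the force reading close to zero.

No check failed or disagreed beyond the 2 mm calibration error. I judged uprightness by eye and did not measure the angle.

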